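Put the phone-repair tools back in their foam cut-outs

ROBOT

A 6-joint arm with a two-finger parallel gripper is mounted at the origin on the work surface. World frame = base frame: x ahead of the robot, y to its left, z up, the work surface at z = 0. Lengths are in m, angles in rad, forces in N, time in s.
With the tool pointing down it reaches from about 0.3 to 0.875 m from the base axis. Payload 6.4 kg.
Tool frame: the origin (TCP) lies at the very end of the fingers, on their centre line; the grasp point (between the pads) lies 19 mm behind it; z points along the fingers, y is the line along which they close (so a half turn about z gives the same grasp; the last joint's range is limited). The gripper opens to 85 mm and grips with 20 to 120 N. Pads are 22 mm wide; open, the fingers measure 114 mm over their backs; the gripper's body (76 mm by 85 mm) begins 54 mm behind the grasp point. The pads swing forward as they close: fully open they stand 13 mm farther back than shut.
Start: joints at [-1.536, 0.181, 1.607, -0, 1.354, -0.206], TCP at [0.137, -0.558, 0.231] pointing down, gripper open.
Joint ranges: [-2.99, 2.99], [-0.89, 2.07], [0.3, 2.58], [-1.14, 4.28], [0, 2.63], [-3.12, 3.12]. Speed limits (rad/s): [2.57, 2.57, 3.01, 3.14, 3.14, 3.14].

INTERFACE

Orientations are given as a unit quaternion [w, x, y, z].
In Python, from bench import ctrl, camera, calibration, order, outline_of gives the robot as it stands.
- The arm moves only by the tool move_arm, never from a script. Its argument "series" is a list that holds one entry, the list of rows, each a list of 5 numbers: the opening, from 0 (shut) to 1 (fully open), then the shift along the tool's x, y, z in mm, then the turn about the tool's z in rad. A call has exactly 10 rows; each row is the pose to reach, as a shift and turn from the pose commanded when the call began, along the tool's axes at that moment; what a row does not reach only later rows make up. A row lasts 1/12 s, in which the tool goes at most 41.7 mm and 7.16 degrees, less where a joint would pass 70% of its speed; a pose out of reach is approached as far as the arm can. A call with a gripper value outside its range is refused whole. The fingers move at their own pace and stop on an object; the grip force is fixed at half the most. Time passes only in rows, so rows that repeat a pose let the fingers close, or fill a call up. It gives the time, the measured TCP pose, the force, the opening and the grip force at its end, in the units of the state.
- ctrl.get_obs(): the state, without advancing time (a new reading comes with each control period).
- camera(name): name is "side" or "top"; returns (picture, depth): 420x560x3 uint8, blue, green, red; 420x560 float32, m along the optical axis (not along the pixel's ray), 0 where there is no reading.
- calibration(name): a dict with "intrinsics" (3x3 intrinsics, pixels), "rvec" (rotation vector, rad) and "tvec" (3), from world to camera coordinates, as OpenCV has them. Camera axes: x right, y down, z forward; pixel columns grow to the right and rows downward; lengths in m; the calibration is good to about 2 mm. A picture is of the moment at which its call begins. calibration takes no time and is no camera call.
- order.hand_in(): hands the job in; it is judged then, once.
Trained networks look in the newest picture that a camera, given by its name, has taken for a name from the list of things; names that differ only in an ending like _2 or _b are one class to them, and where a whole thing is asked for, a point or a joint stands for the part that bears it (a point fixed in the world has none). Each returns a list of dicts, best first, with "conf" (0 to 1); they miss things now and then, are a little off and sometimes report something else, mostly with a low value. They report only what shows in the picture. A call takes as long as a camera call.
- outline_of(target, camera): "region" (420x560 bool, what is visible of it) and "bbox" ([centre column, centre row, width, height] in pixels, round what is visible of it).
The state is a dict: "time_s": time; "q": joint angles; "dq": joint speeds; "joint_efforts": joint torques, N m; "eef_pos": TCP position; "eef_rot": TCP orientation; "wrist_force": force on the tool from outside, world axes, zero at the start; "torque": the same for the moment, N m; "opening": opening from 0.0 (shut) to 1.0 (fully open); "grasp_force": force on a finger pad.
Only numpy, scipy, OpenCV 4.12 (cv2) and the standard library are available. Lean on these libraries where they do the work, as an engineer would, in place of code of your own. Each camera call takes 0.05 s, during which the arm holds its last target. There are 200 camera calls.

TASK

Clear the repair mat: put the screwdriver, the red flush cutters, the screen-lifter suction cup and the eye loupe back in the foam tool tray, each lying fully down in the cut-out of its own shape (blade and jaws pointing the way the outline does; lifter and loupe upright as they stand now). Leave the opened handset and the dish of screws where they are.

Things in the scene. Friction and masses are not known exactly. Their poses are not given: they have to be found in the camera images.
- driver_mid (a point): precision screwdriver lying on the blue mat: octagonal black and yellow handle 80 mm long, 18 mm thick, thin steel blade, 130 mm overall, about 45 g. Point: middle of the handle, 9 mm above what it lies on. x runs from the handle to the tip (handle's back end at x = -41 mm, tip at x = +89 mm), z up.
- cutters_joint (a point): flush cutters lying flat on the blue mat: steel head, two red handles, 110 mm long, 44 mm across the handles, about 70 g. Point: centre of the steel joint block (26 mm long, 22 mm wide, 13 mm thick: grip it across its 22 mm), 6.5 mm above what they lie on. x runs from the handles to the cutting tips (handle ends at x = -76 mm, tips at x = +34 mm), z up.
- lifter_mid (a point): screen lifter standing on the blue mat: black rubber suction cup 48 mm across with a red round knob on top; the knob is 24 mm across and spans 20 to 40 mm above the mat; about 50 g. Point: on its axis, half-way up, 20 mm above what it stands on; z up. The cup does not stick.
- loupe_mid (a point): eye loupe standing on the blue mat: plain black barrel 34 mm across, 30 mm high, lens on top, about 35 g. Point: on its axis, half-way up, 15 mm above what it stands on; z up.
- nest_driver: screwdriver cut-out: insert 156 x 76 mm in the tool tray, 5 mm black foam over yellow floor, inserts side by side in any order. Origin: insert's middle, on the yellow floor (7 mm above the mat); z up; x lengthwise, to the blade end. Outline 34 mm wide for the handle (x -73 to 21 mm), 22 mm for the blade (to x = 73), 8 mm clear all round; put right, the handle's middle is at x = -24 mm, y = 0, the tip towards +x.
- nest_cutters: cutters cut-out: insert 156 x 76 mm in the tool tray, 5 mm black foam over yellow floor, inserts side by side in any order. Origin: insert's middle, on the yellow floor (7 mm above the mat); z up; x lengthwise, to the jaw end (which faces the tray's robot side). Outline 60 mm wide at the handles (from x = -64), 38 mm at the joint, 23 mm at the tips (to x = 63); put right, the joint is at x = 21 mm, y = 0, tips to +x.
- nest_lifter: lifter cut-out: insert 156 x 76 mm in the tool tray, 5 mm black foam over yellow floor, inserts side by side in any order. Origin: insert's middle, on the yellow floor (7 mm above the mat); z up; x lengthwise, away from the robot. The larger round one, 64 mm across, centred on the origin. The tray's rim is level with the foam.
- nest_loupe: loupe cut-out: insert 156 x 76 mm in the tool tray, 5 mm black foam over yellow floor, inserts side by side in any order. Origin: insert's middle, on the yellow floor (7 mm above the mat); z up; x lengthwise, away from the robot. The smaller round one, 50 mm across, centred on the origin.
- handset: opened black phone, 148 x 72 x 9 mm, lying loose on the mat to one side of the tray; not to be moved. Origin: centre of its underside, x along its length.
- dish: round steel screw dish, 72 mm across, 18 mm high, loose on the mat to the other side of the tray; not to be moved. Origin: centre of its underside.

How it is judged:
By the outcome, as a careful person would: the job done as asked, in the order asked, and still so for the second after the job is handed in, with the robot touching nothing.
It also fails if it takes over 96 s, if anything falls off the work surface, if the arm or the gripper's body presses on something with over 40 N, if the wrist force passes 120 N, or if a joint passes its speed limit or range.

## Working session

There is one attempt and no reset: what is moved stays moved. The work goes in short steps, Python scripts to look and compute and a tool call to move; the robot and the scene stay as the last step left them, time stands still between calls to the robot, and variables do not carry over. Pictures are saved under pics/ and viewed, at most 14 in all, crops included, and the job is handed in when it is done.

Besides the shell and the picture viewer there is one more tool, called after ">>>" as a command line: name --argument value ..., lists and objects as JSON in quotes. move_arm: Moves the arm, as the interface text tells. Its arguments: {"type":"object","properties":{"series":{"type":"array","items":{"type":"array","items":{"type":"array","items":{"type":"number"}}}}},"required":["series"]}

```bash
mkdir -p pics; cat > h.py <<'E'
import numpy as np, cv2
from bench import ctrl, camera, calibration, order, outline_of
def cal(n):
    c=calibration(n); R=cv2.Rodrigues(np.array(c["rvec"],float))[0]
    return np.array(c["intrinsics"],float),R,np.array(c["tvec"],float).ravel()
def pts(n,depth,mask):
    K,R,t=cal(n); v,u=np.nonzero(mask&(depth>0)); d=depth[v,u]
    c=np.c_[(u-K[0,2])/K[0,0]*d,(v-K[1,2])/K[1,1]*d,d]
    return (c-t)@R
def onplane(n,uv,z):
    K,R,t=cal(n); uv=np.atleast_2d(uv).astype(float)
    r=np.c_[(uv-[K[0,2],K[1,2]])/[K[0,0],K[1,1]],np.ones(len(uv))]@R
    o=-R.T@t
    return o+r*((z-o[2])/r[:,2])[:,None]
E
cat > a.py <<'E'
from h import *
for n in("top","side"):
    p,d=camera(n); cv2.imwrite(f"pics/{n}0.png",p); np.save(f"{n}d.npy",d)
    K,R,t=cal(n); print(n,(-R.T@t).round(3),R[2].round(2),K[0,0])
    for T in "driver_mid cutters_joint lifter_mid loupe_mid nest_driver nest_cutters nest_lifter nest_loupe handset dish".split():
        if n=="side" and T[:4]=="nest": continue
        for o in outline_of(T,n)[:2]:
            P=pts(n,d,o["region"])
            if len(P)<5: continue
            print(T,round(o["conf"],2),np.round(o["bbox"]),len(P),np.median(P,0).round(4),P.min(0).round(3),P.max(0).round(3))
print(ctrl.get_obs())
E
python3 a.py
```

```text
top [ 0.454 -0.004  1.149] [ 0.09  0.01 -1.  ] 442.07464145691023
driver_mid 0.79 [249. 247.  48.  16.] 252 [0.4373 0.0709 0.0193] [ 0.419  0.028 -0.002] [0.456 0.151 0.026]
driver_mid 0.36 [274. 168.  36.  61.] 1693 [0.6409 0.0217 0.0129] [ 0.562 -0.022  0.002] [0.723 0.066 0.021]
cutters_joint 0.88 [410. 224.  40.  12.] 309 [ 0.4903 -0.3151  0.015 ] [ 0.47  -0.367 -0.   ] [ 0.509 -0.265  0.023]
cutters_joint 0.74 [218. 176.  34.  57.] 1662 [0.6223 0.1728 0.014 ] [0.545 0.128 0.003] [0.7   0.217 0.022]
lifter_mid 0.68 [162. 236.  13.  16.] 273 [0.4741 0.3073 0.0129] [ 0.451  0.289 -0.001] [0.498 0.338 0.048]
loupe_mid 0.48 [323. 247.  13.  12.] 116 [ 0.4364 -0.0957  0.0347] [ 0.424 -0.111  0.027] [ 0.449 -0.08   0.041]
nest_driver 0.91 [305. 166.  35.  66.] 1733 [ 0.6506 -0.054   0.0137] [ 0.57 -0.1  -0.  ] [ 0.733 -0.008  0.022]
nest_cutters 0.56 [275. 168.  34.  61.] 1603 [0.6414 0.0217 0.0128] [ 0.565 -0.022  0.002] [0.721 0.066 0.021]
nest_cutters 0.31 [408. 226.  40.  18.] 330 [ 0.4878 -0.3197  0.0149] [ 0.468 -0.37   0.   ] [ 0.509 -0.266  0.023]
nest_lifter 0.83 [216. 178.  3
[... 1429 characters left out ...]
 0.047]
{'time_s': 0.9, 'q': array([-1.53629994e+00,  1.80805615e-01,  1.60700979e+00,  8.00432795e-06,
        1.35379935e+00, -2.06306141e-01]), 'dq': array([ 0.00120455,  0.00093588,  0.00168519,  0.00098141, -0.00121457,
       -0.00030494]), 'joint_efforts': array([ 3.93672672e-04, -4.44831097e+01, -3.51683629e+01, -2.33538212e-04,
        5.35297695e-04,  1.54787347e-05]), 'eef_pos': array([ 0.13714357, -0.55841509,  0.23128056]), 'eef_rot': array([-1.06737605e-05,  9.92760623e-01,  1.20109721e-01,  4.84195300e-06]), 'wrist_force': array([ 0.17676662, -0.91420971, -0.34981053]), 'torque': array([-0.00368056, -0.02921157, -0.05123533]), 'grasp_force': 0.0, 'opening': 1.0004292786940658}
```

```bash
python3 -c "
import cv2
a=cv2.imread('pics/top0.png')[120:270,110:470]; cv2.imwrite('pics/t0c.png',cv2.resize(a,None,fx=2.2,fy=2.2,interpolation=2))
a=cv2.imread('pics/top0.png')[125:215,190:340]; cv2.imwrite('pics/t0d.png',cv2.resize(a,None,fx=5,fy=5,interpolation=2))"
```

```text
(no output)
```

View pics/t0c.png

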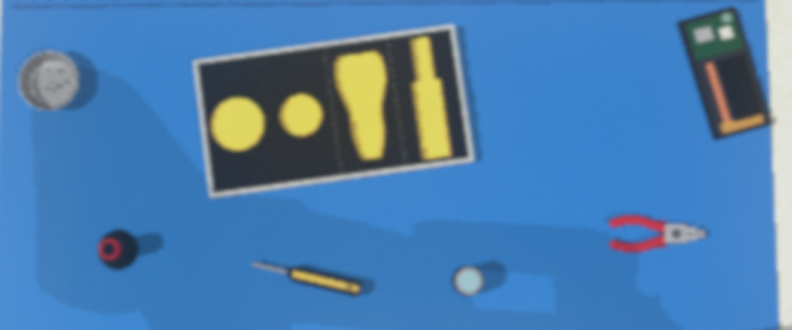

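View pics/t0d.png

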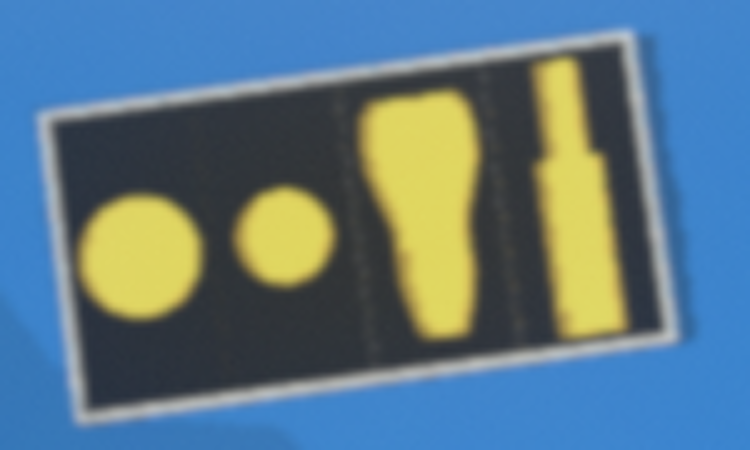

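The tray shows, left to right: lifter (crop 140,257), loupe (285,237), cutters (jaws towards the robot) and driver (blade away from it). On the mat, the driver's tip points left, the cutters' tips point right, and the lifter is at (115,250) and the loupe at (468,280). Next I'll measure these by colour.

```bash
cat > b.py <<'E'
from h import *
p=cv2.imread("pics/top0.png"); d=np.load("topd.npy")
hsv=cv2.cvtColor(p,cv2.COLOR_BGR2HSV); v,u=np.mgrid[:420,:560]
box=lambda x0,x1,y0,y1:(u>=x0)&(u<x1)&(v>=y0)&(v<y1)
M=pts("top",d,box(230,330,210,232)); print("mat z",np.median(M[:,2]),M[:,2].std())
yel=(hsv[...,0]>18)&(hsv[...,0]<40)&(hsv[...,1]>90)&(hsv[...,2]>110)
n,l,s,c=cv2.connectedComponentsWithStats((yel&box(190,330,125,205)).astype(np.uint8))
for i in range(1,n):
    if s[i,4]<60: continue
    w=onplane("top",c[i],0.009)[0]
    q=onplane("top",np.argwhere(l==i)[:,::-1],0.009)[:,:2]
    r=cv2.minAreaRect((q*1000).astype(np.float32))
    print("nest",c[i].round(1),s[i,4],w.round(4),"rect",np.round(r[0],1),np.round(r[1],1),round(r[2],1))
# foam/tray outline: nonblue
blue=(hsv[...,0]>95)&(hsv[...,0]<125)&(hsv[...,1]>110)
m=(~blue&box(190,330,120,215)).astype(np.uint8)
n,l,s,c=cv2.connectedComponentsWithStats(m); i=1+s[1:,4].argmax()
q=onplane("top",np.argwhere(l==i)[:,::-1],0.014)[:,:2]; r=cv2.minAreaRect((q*1000).astype(np.float32)); print("tray",r)
print("tray corners",cv2.boxPoints(r).round(0).tolist())
for nm,b,z in(("driver",box(218,280,232,260),.011),("cutters",box(380,436,210,238),.0085),("lifter",box(150,180,224,248),.03),("loupe",box(312,336,236,258),.032)):
    m=(~blue&b).astype(np.uint8); n,l,s,c=cv2.connectedComponentsWithStats(m); i=1+s[1:,4].argmax()
    q=onplane("top",np.argwhere(l==i)[:,::-1],z)[:,:2]*1000; r=cv2.minAreaRect(q.astype(np.float32))
    C=q.mean(0); V=np.linalg.svd(q-C,full_matrices=0)[2][0]
    print(nm,s[i],"ctr",C.round(1),"ax",V.round(3),"rect",np.round(r[0],1),np.round(r[1],1),round(r[2],1))
    yy=yel&b&(l==i)
    if nm=="driver":
        q=onplane("top",np.argwhere(yy)[:,::-1],.018)[:,:2]*1000; t=(q-q.mean(0))@V; print(" yellow ctr",q.mean(0).round(1),t.min(),t.max())
    if nm in("cutters","lifter"):
        red=((hsv[...,0]<10)|(hsv[...,0]>170))&(hsv[...,1]>110)&b
        q=onplane("top",np.argwhere(red)[:,::-1],.042 if nm=="lifter" else .0085)[:,:2]*1000;C2=q.mean(0)
        V2=np.linalg.svd(q-C2,full_matrices=0)[2][0];t=(q-C2)@V2
        print(" red",len(q),C2.round(1),V2.round(3),t.min(),t.max())
        if nm=="cutters":
            st=(l==i)&~red&(hsv[...,1]<90); q=onplane("top",np.argwhere(st)[:,::-1],.015)[:,:2]*1000
            t=(q-C)@V; print(" steel",len(q),q.mean(0).round(1),"t",t.min(),t.max())
    if nm=="loupe":
        P=pts("top",d,(l==i)); k=P[:,2]>.025; print(" topz",np.median(P[k,2]),P[k].mean(0)*1000)
E
python3 b.py
```

```text
mat z 0.0033029008590913784 0.0021994215473254675
nest [304.8 166.5] 704 [ 0.6451 -0.0559  0.009 ] rect [652.  -55.1] [148.1  36.9] 7.5
nest [275.  164.8] 894 [0.6501 0.0216 0.009 ] rect [643.4  25.7] [ 60.2 129.2] 89.6
nest [246.4 171.8] 316 [0.6324 0.0962 0.009 ] rect [633.2  96.1] [49.6 50.1] 89.9
nest [217.6 175.9] 504 [0.6221 0.1715 0.009 ] rect [622.  171.7] [65.4 63.2] 89.5
tray ((636.7022705078125, 58.23585510253906), (168.7521514892578, 318.273193359375), 7.530534267425537)
tray corners [[532.0, 205.0], [574.0, -111.0], [741.0, -88.0], [699.0, 227.0]]
driver [225 239  50  15 242] ctr [438.9  78. ] ax [-0.235 -0.972] rect [441.3  88.2] [129.   15.8] 76.5
 yellow ctr [436.4  68. ] -37.774300488169985 38.91413936005474
cutters [386 217  45  18 440] ctr [ 489.2 -315.3] ax [-0.013 -1.   ] rect [ 489.6 -319.3] [112.4  43.6] 89.6
 red 125 [ 488.2 -299.5] [ 0.05  -0.999] -32.43859051360926 28.229961162383766
 steel 184 [ 486.9 -334.4] t -51.51648709458502 58.13890888789506
lifter [154 227  13  13 134] ctr [474.4 313.2] ax [-0.557 -0.83 ] rect [474.3 313.6] [30.8 30.3] 89.6
 red 40 [474.8 310.1] [-0.999  0.042] -11.650328299137302 10.9179279794563
loupe [316 241  14  14 151] ctr [436.1 -97.1] ax [ 0.305 -0.952] rect [435.2 -97. ] [32.6 32.5] 89.2
 topz 0.03439532372602955 [436.07855192 -95.85596109  34.36408316]
```

```bash
cat > plan.py <<'E'
import sys,json
from h import *
def go(wps):
    o=ctrl.get_obs(); p=np.array(o["eef_pos"])*1000; w,x,y,z=o["eef_rot"]; ps=2*np.degrees(np.arctan2(y,x))
    print("t",o["time_s"],"at",p.round(1),"psi",round(ps,1),"open",round(o["opening"],2),"F",np.round(o["wrist_force"],1))
    for X,Y,Z,S in wps:
        d=np.array([X,Y,Z])-p; a=np.radians(ps); c,s=np.cos(a),np.sin(a)
        t=(ps-S+180)%360-180
        print((X,Y,Z,S),"->",round(d[0]*c+d[1]*s,1),round(d[0]*s-d[1]*c,1),round(-d[2],1),round(np.radians(t),3))
        p=np.array([X,Y,Z],float); ps=S
if __name__=="__main__": go(json.loads(sys.argv[1]))
E
python3 plan.py "[[330,-250,160,45],[436,66.5,110,76.4],[436,66.5,7,76.4],[436,66.5,90,76.4],[570,0,90,45],[628.5,-57.9,50,7.6]]"
```

```text
t 0.9 at [ 137.1 -558.4  231.3] psi 13.8 open 1.0 F [ 0.2 -0.9 -0.3]
(330, -250, 160, 45) -> 260.8 -253.5 71.3 -0.545
(436, 66.5, 110, 76.4) -> 298.8 -148.8 50.0 -0.548
(436, 66.5, 7, 76.4) -> 0.0 0.0 103.0 0.0
(436, 66.5, 90, 76.4) -> 0.0 0.0 -83.0 0.0
(570, 0, 90, 45) -> -33.1 145.9 -0.0 0.548
(628.5, -57.9, 50, 7.6) -> 0.4 82.3 40.0 0.653
```

>>> move_arm --series '[[[0.6, 261, -253, 71, -0.545], [0.6, 261, -253, 71, -0.545], [0.6, 261, -253, 71, -0.545], [0.6, 261, -253, 71, -0.545], [0.6, 261, -253, 71, -0.545], [0.6, 261, -253, 71, -0.545], [0.6, 261, -253, 71, -0.545], [0.6, 261, -253, 71, -0.545], [0.6, 261, -253, 71, -0.545], [0.6, 261, -253, 71, -0.545]]]'

```text
time_s: 1.73
eef_pos: [0.3318, -0.2444, 0.1587]
eef_rot: [-0.002, 0.923, 0.385, 0.001]
wrist_force: [0.7, 0.7, -0.5]
opening: 0.604
grasp_force: 0.0
```

>>> move_arm --series '[[[0.6, 299, -149, 50, -0.548], [0.6, 299, -149, 50, -0.548], [0.6, 299, -149, 50, -0.548], [0.6, 299, -149, 50, -0.548], [0.6, 299, -149, 50, -0.548], [0.6, 299, -149, 50, -0.548], [0.6, 299, -149, 50, -0.548], [0.6, 299, -149, 50, -0.548], [0.6, 299, -149, 50, -0.548], [0.6, 299, -149, 50, -0.548]]]'

```text
time_s: 2.57
eef_pos: [0.4363, 0.0685, 0.11]
eef_rot: [-0.0, 0.784, 0.621, -0.0]
wrist_force: [0.1, -0.2, -0.2]
opening: 0.603
grasp_force: 0.0
```

```bash
python3 plan.py "[[436,66.5,110,76.4],[436,66.5,7,76.4]]"; python3 -c "
from h import *
p,d=camera('side'); cv2.imwrite('pics/s1.png',cv2.resize(p[180:360,180:420],None,fx=3,fy=3,interpolation=2))"
```

```text
t 2.5667 at [436.3  68.5 110. ] psi 76.7 open 0.6 F [ 0.1 -0.2 -0.2]
(436, 66.5, 110, 76.4) -> -2.0 0.2 -0.0 0.006
(436, 66.5, 7, 76.4) -> 0.0 0.0 103.0 0.0
```

View pics/s1.png

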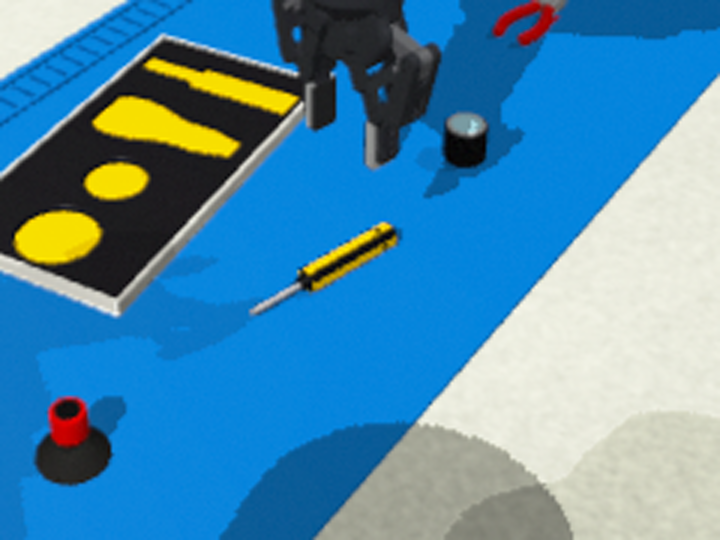

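The gripper is straight above the handle (crop 350,255), with its fingers across the handle's axis. The knob stands clear of the cup. I'm lowering and gripping now.

>>> move_arm --series '[[[0.6, -2, 0, 30, 0], [0.6, -2, 0, 60, 0], [0.6, -2, 0, 85, 0], [0.6, -2, 0, 103, 0], [0.6, -2, 0, 103, 0], [0, -2, 0, 103, 0], [0, -2, 0, 103, 0], [0, -2, 0, 103, 0], [0, -2, 0, 103, 0], [0, -2, 0, 103, 0]]]'

```text
time_s: 3.45
eef_pos: [0.4374, 0.0637, 0.0091]
eef_rot: [0.002, 0.786, 0.619, 0.001]
wrist_force: [-2.1, -3.6, 6.9]
opening: 0.186
grasp_force: 59.4
```

>>> move_arm --series '[[[0, 0, 0, 0, 0], [0, 0, 0, 0, 0], [0, 0, 0, 0, 0], [0, 0, 0, 0, 0], [0, 0, 0, -15, 0], [0, 0, 0, -35, 0], [0, 0, 0, -60, 0], [0, 0, 0, -83, 0], [0, 0, 0, -83, 0], [0, 0, 0, -83, 0]]]'

```text
time_s: 4.28
eef_pos: [0.4374, 0.0643, 0.0923]
eef_rot: [0.002, 0.786, 0.619, 0.002]
wrist_force: [0.3, -0.2, -1.2]
opening: 0.19
grasp_force: 58.8
```

```bash
python3 plan.py "[[570,0,90,45],[628.5,-57.9,60,7.6]]"; python3 -c "
from h import *
p,d=camera('side'); cv2.imwrite('pics/s2.png',cv2.resize(p[180:330,180:400],None,fx=3,fy=3,interpolation=2))"
```

```text
t 4.2833 at [437.4  64.3  92.3] psi 76.4 open 0.19 F [ 0.3 -0.2 -1.2]
(570, 0, 90, 45) -> -31.4 143.9 2.3 0.549
(628.5, -57.9, 60, 7.6) -> 0.4 82.3 30.0 0.653
```

View pics/s2.png

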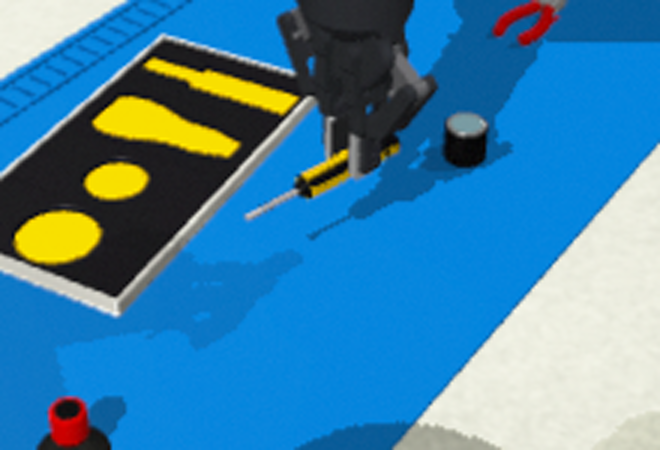

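The driver hangs level in the fingers, gripped near the middle of its handle. I'm carrying it to its nest.

>>> move_arm --series '[[[0, -6, 26, 0, 0.1], [0, -13, 60, 1, 0.21], [0, -21, 95, 1, 0.32], [0, -27, 125, 2, 0.43], [0, -31, 144, 2, 0.549], [0, -31, 144, 2, 0.549], [0, -31, 144, 2, 0.549], [0, -31, 144, 2, 0.549], [0, -31, 144, 2, 0.549], [0, -31, 144, 2, 0.549]]]'

```text
time_s: 5.17
eef_pos: [0.5672, 0.0012, 0.0879]
eef_rot: [-0.0, 0.924, 0.383, -0.001]
wrist_force: [0.3, -0.1, -0.5]
opening: 0.188
grasp_force: 58.9
```

>>> move_arm --series '[[[0, 0, 12, 0, 0.1], [0, 0, 25, 0, 0.2], [0, 0, 40, 0, 0.3], [0, 0, 55, 5, 0.41], [0, 0, 68, 10, 0.52], [0, 0, 78, 20, 0.62], [0, 0, 82, 30, 0.653], [0, 0, 82, 30, 0.653], [0, 0, 82, 30, 0.653], [0, 0, 82, 30, 0.653]]]'

```text
time_s: 6.0
eef_pos: [0.626, -0.057, 0.0587]
eef_rot: [-0.0, 0.998, 0.067, -0.0]
wrist_force: [0.5, 0.5, -0.4]
opening: 0.188
grasp_force: 58.9
```

```bash
python3 plan.py "[[628.5,-57.9,60,7.6],[628.5,-57.9,16,7.6]]"; python3 -c "
from h import *
p,d=camera('side'); cv2.imwrite('pics/s3.png',cv2.resize(p[160:290,180:360],None,fx=4,fy=4,interpolation=2))"
```

```text
t 6.0 at [626.  -57.   58.7] psi 7.7 open 0.19 F [ 0.5  0.5 -0.4]
(628.5, -57.9, 60, 7.6) -> 2.3 1.2 -1.3 0.001
(628.5, -57.9, 16, 7.6) -> 0.0 0.0 44.0 0.0
```

View pics/s3.png

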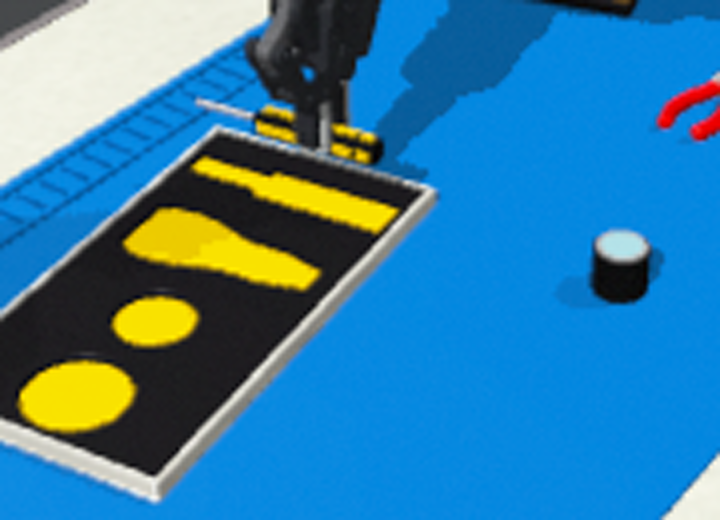

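The driver is over its cut-out, blade away from the robot, gripped mid-handle. I'm lowering it.

>>> move_arm --series '[[[0, 2, 1, 8, 0], [0, 2, 1, 18, 0], [0, 2, 1, 28, 0], [0, 2, 1, 34, 0], [0, 2, 1, 38, 0], [0, 2, 1, 40, 0], [0, 2, 1, 41, 0], [0, 2, 1, 42, 0], [0, 2, 1, 42, 0], [0, 2, 1, 42, 0]]]'

```text
time_s: 6.88
eef_pos: [0.6288, -0.0584, 0.0167]
eef_rot: [0.0, 0.998, 0.066, 0.0]
wrist_force: [-0.4, 0.1, -0.1]
opening: 0.184
grasp_force: 58.9
```

>>> move_arm --series '[[[0.4, 0, 0, 0, 0], [0.4, 0, 0, 0, 0], [0.4, 0, 0, 0, 0], [0.4, 0, 0, 0, 0], [0.4, 0, 0, -10, 0], [0.4, 0, 0, -30, 0], [0.4, 0, 0, -60, 0], [0.6, 0, 0, -90, 0], [0.6, 0, 0, -90, 0], [0.6, 0, 0, -90, 0]]]'

```text
time_s: 7.72
eef_pos: [0.6306, -0.0588, 0.1099]
eef_rot: [0.001, 0.998, 0.066, 0.003]
wrist_force: [-0.2, 0.2, -0.9]
opening: 0.6
grasp_force: 0.0
```

```bash
python3 plan.py "[[560,-200,115,50],[489.5,-340,100,89.3],[489.5,-340,7,89.3]]"
```

```text
t 7.7167 at [630.6 -58.8 109.9] psi 7.6 open 0.6 F [-0.2  0.2 -0.9]
(560, -200, 115, 50) -> -88.6 130.7 -5.1 -0.741
(489.5, -340, 100, 89.3) -> -152.6 36.0 15.0 -0.686
(489.5, -340, 7, 89.3) -> 0.0 0.0 93.0 0.0
```

>>> move_arm --series '[[[0.6, -89, 131, -5, -0.741], [0.6, -89, 131, -5, -0.741], [0.6, -89, 131, -5, -0.741], [0.6, -89, 131, -5, -0.741], [0.6, -89, 131, -5, -0.741], [0.6, -89, 131, -5, -0.741], [0.6, -89, 131, -5, -0.741], [0.6, -89, 131, -5, -0.741], [0.6, -89, 131, -5, -0.741], [0.6, -89, 131, -5, -0.741]]]'

```text
time_s: 8.55
eef_pos: [0.5575, -0.1991, 0.1109]
eef_rot: [-0.0, 0.907, 0.422, -0.0]
wrist_force: [0.5, -0.1, 0.2]
opening: 0.598
grasp_force: 0.0
```

>>> move_arm --series '[[[0.6, -152, 36, 15, -0.686], [0.6, -152, 36, 15, -0.686], [0.6, -152, 36, 15, -0.686], [0.6, -152, 36, 15, -0.686], [0.6, -152, 36, 15, -0.686], [0.6, -152, 36, 15, -0.686], [0.6, -152, 36, 15, -0.686], [0.6, -152, 36, 15, -0.686], [0.6, -152, 36, 15, -0.686], [0.6, -152, 36, 15, -0.686]]]'

```text
time_s: 9.38
eef_pos: [0.4878, -0.3387, 0.0963]
eef_rot: [-0.0, 0.712, 0.702, 0.0]
wrist_force: [0.3, 0.6, 0.6]
opening: 0.6
grasp_force: 0.0
```

```bash
python3 plan.py "[[489.5,-340,100,89.3],[489.5,-340,7,89.3]]"; python3 -c "
from h import *
p,d=camera('side'); a=cv2.resize(p[155:275,180:330],None,fx=3,fy=3,interpolation=2);b=cv2.resize(p[140:240,320:420],None,fx=3.6,fy=3.6,interpolation=2); cv2.imwrite('pics/s4.png',np.hstack([a[:360,:440],b[:360]]))"
```

```text
t 9.3833 at [ 487.8 -338.7   96.3] psi 89.3 open 0.6 F [0.3 0.6 0.6]
(489.5, -340, 100, 89.3) -> -1.2 1.7 -3.7 -0.001
(489.5, -340, 7, 89.3) -> 0.0 0.0 93.0 0.0
```

View pics/s4.png

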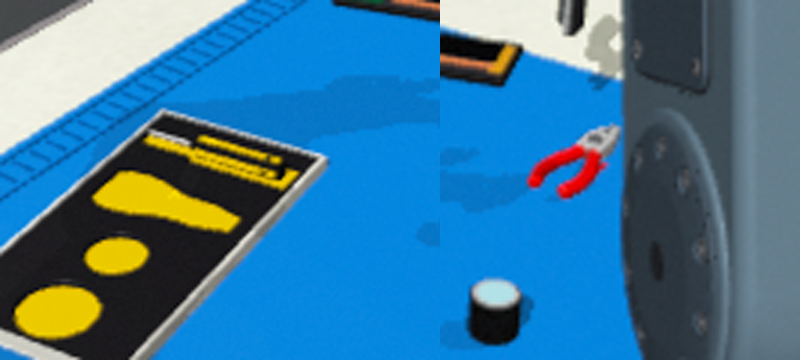

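The driver lies in its cut-out. The cutters are unmoved, with the joint at about crop (605,137). I'll check that pixel against my estimate, then grip.

```bash
python3 -c "
from h import *
K,R,t=cal('side')
print(onplane('side',[365.8,178],0.015).round(4))
for P in([.4895,-.340,.015],[.4895,-.264,.01],[.4895,-.374,.005]):
    q=K@(R@np.array(P)+t); print((q[:2]/q[2]-[320,140])*3.6+[440,0])"
```

```text
[[ 0.4858 -0.3468  0.015 ]]
[596.37521177 139.03068955]
[547.34126735 187.45462956]
[615.61399266 132.15043736]
```

>>> move_arm --series '[[[0.6, -2, 2, 30, 0], [0.6, -2, 2, 60, 0], [0.6, -2, 2, 80, 0], [0.6, -2, 2, 90, 0], [0.6, -2, 2, 90, 0], [0.6, -2, 2, 90, 0], [0, -2, 2, 90, 0], [0, -2, 2, 90, 0], [0, -2, 2, 90, 0], [0, -2, 2, 90, 0]]]'

```text
time_s: 10.27
eef_pos: [0.4905, -0.3426, 0.0083]
eef_rot: [0.002, 0.711, 0.703, 0.0]
wrist_force: [0.1, 0.2, 6.0]
opening: 0.238
grasp_force: 59.4
```

>>> move_arm --series '[[[0, 0, 0, 0, 0], [0, 0, 0, 0, 0], [0, 0, 0, 0, 0], [0, 0, 0, 0, 0], [0, 0, 0, -12, 0], [0, 0, 0, -30, 0], [0, 0, 0, -55, 0], [0, 0, 0, -83, 0], [0, 0, 0, -83, 0], [0, 0, 0, -83, 0]]]'

```text
time_s: 11.1
eef_pos: [0.4906, -0.3428, 0.0924]
eef_rot: [0.003, 0.711, 0.703, -0.0]
wrist_force: [0.1, 0.5, -1.4]
opening: 0.231
grasp_force: 58.9
```

```bash
python3 plan.py "[[540,-200,90,62],[590,-80,90,35],[621.6,18.1,70,7.6]]"; python3 -c "
from h import *
p,d=camera('side'); cv2.imwrite('pics/s5.png',cv2.resize(p[100:230,260:400],None,fx=4,fy=4,interpolation=2))"
```

```text
t 11.1 at [ 490.6 -342.8   92.4] psi 89.3 open 0.23 F [ 0.1  0.5 -1.4]
(540, -200, 90, 62) -> 143.4 47.6 2.4 0.477
(590, -80, 90, 35) -> 129.4 -12.2 -0.0 0.471
(621.6, 18.1, 70, 7.6) -> 82.2 -62.2 20.0 0.478
```

View pics/s5.png

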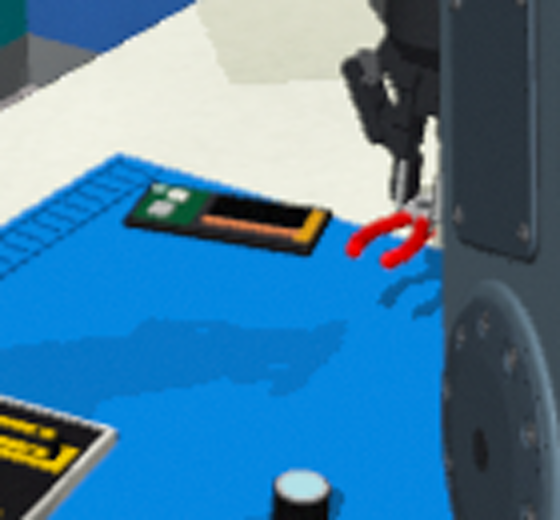

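The cutters are lifted and level, and the handset is untouched. I'm carrying them to the nest.

>>> move_arm --series '[[[0, 20, 7, 0, 0.07], [0, 50, 17, 0, 0.16], [0, 80, 27, 0, 0.26], [0, 110, 37, 0, 0.36], [0, 132, 44, 0, 0.44], [0, 143, 48, 2, 0.477], [0, 143, 48, 2, 0.477], [0, 143, 48, 2, 0.477], [0, 143, 48, 2, 0.477], [0, 143, 48, 2, 0.477]]]'

```text
time_s: 11.98
eef_pos: [0.5386, -0.2, 0.0869]
eef_rot: [-0.0, 0.857, 0.515, -0.0]
wrist_force: [-0.3, -0.0, -1.5]
opening: 0.234
grasp_force: 58.9
```

>>> move_arm --series '[[[0, 20, -2, 0, 0.07], [0, 50, -5, 0, 0.17], [0, 80, -8, 0, 0.28], [0, 105, -10, 0, 0.38], [0, 122, -12, 0, 0.44], [0, 129, -12, 0, 0.471], [0, 129, -12, 0, 0.471], [0, 129, -12, 0, 0.471], [0, 129, -12, 0, 0.471], [0, 129, -12, 0, 0.471]]]'

```text
time_s: 12.82
eef_pos: [0.5888, -0.0807, 0.0872]
eef_rot: [0.0, 0.954, 0.3, -0.0]
wrist_force: [0.8, 0.4, -0.1]
opening: 0.234
grasp_force: 58.9
```

>>> move_arm --series '[[[0, 12, -9, 0, 0.07], [0, 30, -23, 0, 0.17], [0, 50, -38, 3, 0.28], [0, 66, -50, 8, 0.38], [0, 77, -58, 15, 0.44], [0, 82, -62, 20, 0.478], [0, 82, -62, 20, 0.478], [0, 82, -62, 20, 0.478], [0, 82, -62, 20, 0.478], [0, 82, -62, 20, 0.478]]]'

```text
time_s: 13.65
eef_pos: [0.6209, 0.0172, 0.0678]
eef_rot: [0.0, 0.998, 0.066, 0.0]
wrist_force: [-0.3, 0.3, -0.2]
opening: 0.234
grasp_force: 58.9
```

```bash
python3 plan.py "[[621.6,18.1,70,7.6],[621.6,18.1,16,7.6]]"; python3 -c "
from h import *
p,d=camera('side'); cv2.imwrite('pics/s6.png',cv2.resize(p[150:300,170:350],None,fx=4,fy=4,interpolation=2))"
```

```text
t 13.65 at [620.9  17.2  67.8] psi 7.6 open 0.23 F [-0.3  0.3 -0.2]
(621.6, 18.1, 70, 7.6) -> 0.8 -0.8 -2.2 -0.0
(621.6, 18.1, 16, 7.6) -> 0.0 0.0 54.0 0.0
```

View pics/s6.png

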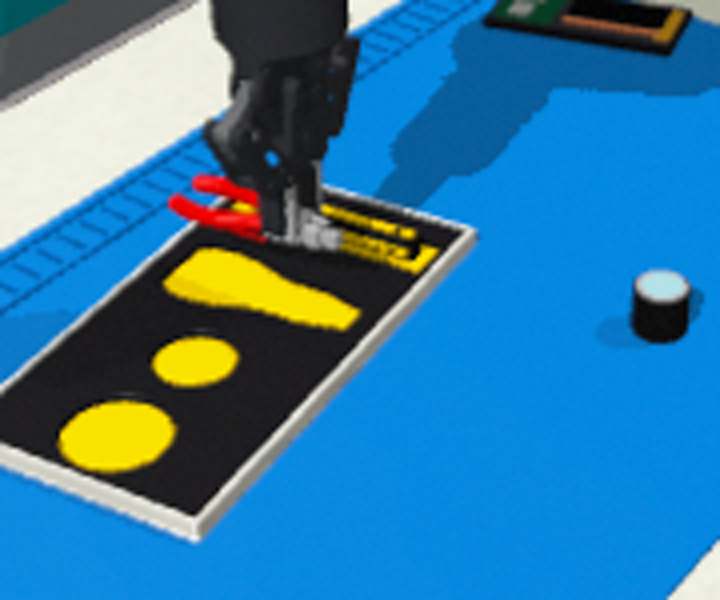

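>>> move_arm --series '[[[0, 1, -1, 8, 0], [0, 1, -1, 20, 0], [0, 1, -1, 32, 0], [0, 1, -1, 40, 0], [0, 1, -1, 45, 0], [0, 1, -1, 48, 0], [0, 1, -1, 50, 0], [0, 1, -1, 51, 0], [0, 1, -1, 51, 0], [0, 1, -1, 51, 0]]]'

```text
time_s: 14.53
eef_pos: [0.6219, 0.0194, 0.0167]
eef_rot: [0.0, 0.998, 0.066, 0.0]
wrist_force: [0.6, -0.1, -1.0]
opening: 0.235
grasp_force: 58.9
```

>>> move_arm --series '[[[0, 0, 1, 0.5, 0], [0, 0, 1, 0.5, 0], [0.45, 0, 1, 0.5, 0], [0.45, 0, 1, 0.5, 0], [0.45, 0, 1, 0.5, 0], [0.45, 0, 1, 0.5, 0], [0.45, 0, 1, -12, 0], [0.45, 0, 1, -35, 0], [0.6, 0, 1, -65, 0], [0.6, 0, 1, -95, 0]]]'

```text
time_s: 15.37
eef_pos: [0.6211, 0.0185, 0.1125]
eef_rot: [-0.0, 0.998, 0.066, -0.001]
wrist_force: [1.4, -0.0, -0.0]
opening: 0.599
grasp_force: 0.0
```

```bash
python3 plan.py "[[550,180,120,10],[474.8,311,110,20]]"
```

```text
t 15.3667 at [621.1  18.5 112.5] psi 7.6 open 0.6 F [ 1.4 -0.  -0. ]
(550, 180, 120, 10) -> -49.1 -169.5 -7.5 -0.042
(474.8, 311, 110, 20) -> -51.3 -142.1 10.0 -0.175
```

>>> move_arm --series '[[[0.6, -49, -170, -8, -0.04], [0.6, -49, -170, -8, -0.04], [0.6, -49, -170, -8, -0.04], [0.6, -49, -170, -8, -0.04], [0.6, -49, -170, -8, -0.04], [0.6, -49, -170, -8, -0.04], [0.6, -49, -170, -8, -0.04], [0.6, -49, -170, -8, -0.04], [0.6, -49, -170, -8, -0.04], [0.6, -49, -170, -8, -0.04]]]'

```text
time_s: 16.2
eef_pos: [0.5513, 0.179, 0.1193]
eef_rot: [0.0, 0.996, 0.085, -0.0]
wrist_force: [-0.9, -0.2, -1.4]
opening: 0.6
grasp_force: 0.0
```

```bash
python3 plan.py "[[474.8,311,110,20],[474.8,311,24,20]]"; python3 -c "
from h import *
p,d=camera('top');cv2.imwrite('pics/t7f.png',p)
q,e=camera('side')
h=cv2.cvtColor(q,cv2.COLOR_BGR2HSV);r=((h[...,0]<10)|(h[...,0]>170))&(h[...,1]>110);r[:290]=0;r[:,250:]=0
P=pts('side',e,r);print(len(P),P.mean(0).round(4),P.min(0).round(3),P.max(0).round(3))
uv=np.argwhere(r)[:,::-1];print(uv.mean(0),onplane('side',uv.mean(0),.032))
a=cv2.resize(p[130:205,190:340],None,fx=5,fy=5,interpolation=2);b=cv2.resize(q[300:345,180:240],None,fx=5,fy=5,interpolation=2)
a=np.vstack([a,np.zeros((225,750,3),np.uint8)]);a[375:,:300]=b;c=cv2.resize(q[160:270,180:290],None,fx=4,fy=2.04)[:224,:440];a[375:599,305:745]=c;cv2.imwrite('pics/t7.png',a)"
```

```text
t 16.2 at [551.3 179.  119.3] psi 9.8 open 0.6 F [-0.9 -0.2 -1.4]
(474.8, 311, 110, 20) -> -52.9 -143.0 9.3 -0.178
(474.8, 311, 24, 20) -> 0.0 0.0 86.0 0.0
160 [0.4719 0.3171 0.0357] [0.464 0.299 0.015] [0.487 0.326 0.047]
[202.63354037 321.49689441] [[0.47465178 0.31478952 0.032     ]]
```

View pics/t7.png

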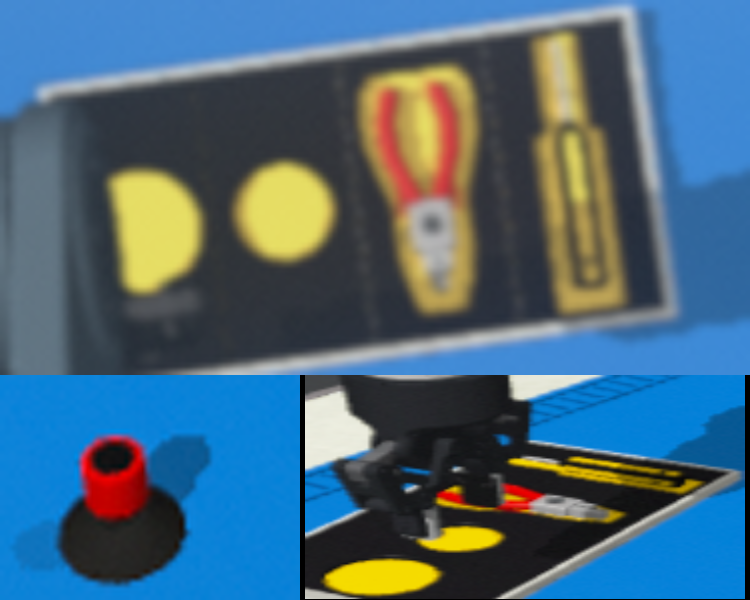

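Driver and cutters both lie in their outlines. The lifter's knob is at about (475.5, 311). Next is the lifter.

>>> move_arm --series '[[[0.6, -53, -143, 9, -0.178], [0.6, -53, -143, 9, -0.178], [0.6, -53, -143, 9, -0.178], [0.6, -53, -143, 9, -0.178], [0.6, -53, -143, 9, -0.178], [0.6, -53, -143, 9, -0.178], [0.6, -53, -143, 9, -0.178], [0.6, -53, -143, 9, -0.178], [0.6, -53, -143, 9, -0.178], [0.6, -53, -143, 9, -0.178]]]'

```text
time_s: 17.13
eef_pos: [0.4746, 0.3112, 0.1104]
eef_rot: [0.0, 0.985, 0.174, 0.0]
wrist_force: [0.5, -0.4, 0.0]
opening: 0.601
grasp_force: 0.0
```

```bash
python3 plan.py "[[475.5,311,24,20]]"
```

```text
t 17.1333 at [474.6 311.2 110.4] psi 20.0 open 0.6 F [ 0.5 -0.4  0. ]
(475.5, 311, 24, 20) -> 0.8 0.5 86.4 -0.0
```

>>> move_arm --series '[[[0.6, 1, 0, 25, 0], [0.6, 1, 0, 50, 0], [0.6, 1, 0, 72, 0], [0.6, 1, 0, 86, 0], [0.6, 1, 0, 86, 0], [0.6, 1, 0, 86, 0], [0, 1, 0, 86, 0], [0, 1, 0, 86, 0], [0, 1, 0, 86, 0], [0, 1, 0, 86, 0]]]'

```text
time_s: 17.97
eef_pos: [0.4762, 0.313, 0.0262]
eef_rot: [-0.0, 0.985, 0.174, 0.002]
wrist_force: [0.1, -0.2, 6.2]
opening: 0.263
grasp_force: 58.9
```

>>> move_arm --series '[[[0, 0, 0, 0, 0], [0, 0, 0, 0, 0], [0, 0, 0, 0, 0], [0, 0, 0, -10, 0], [0, 0, 0, -25, 0], [0, 0, 0, -45, 0], [0, 0, 0, -66, 0], [0, 0, 0, -66, 0], [0, 0, 0, -66, 0], [0, 0, 0, -66, 0]]]'

```text
time_s: 18.8
eef_pos: [0.4744, 0.3124, 0.0902]
eef_rot: [0.0, 0.985, 0.175, -0.0]
wrist_force: [0.1, -0.5, -1.0]
opening: 0.253
grasp_force: 58.7
```

```bash
python3 plan.py "[[550,240,90,15],[621.9,171.4,70,10],[621.9,171.4,32,10]]"; python3 -c "
from h import *
q,e=camera('side')
cv2.imwrite('pics/s8.png',cv2.resize(q[220:360,150:290],None,fx=4,fy=4,interpolation=2))"
```

```text
t 18.8 at [474.4 312.4  90.2] psi 20.1 open 0.25 F [ 0.1 -0.5 -1. ]
(550, 240, 90, 15) -> 46.1 94.0 0.2 0.089
(621.9, 171.4, 70, 10) -> 51.7 84.9 20.0 0.087
(621.9, 171.4, 32, 10) -> 0.0 0.0 38.0 0.0
```

View pics/s8.png

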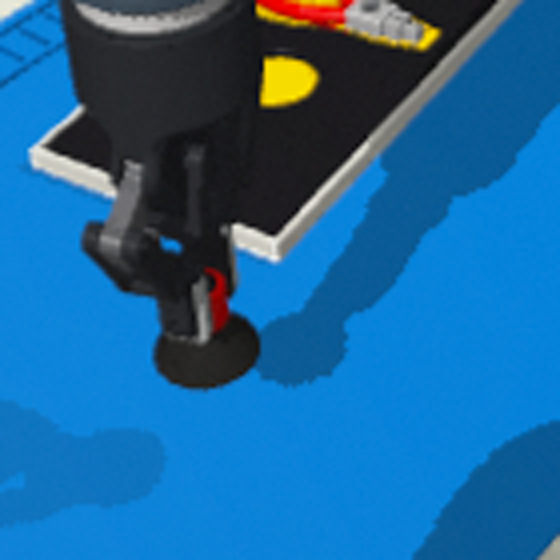

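The lifter is held upright by its knob. I'm carrying it over.

>>> move_arm --series '[[[0, 7, 14, 0, 0.02], [0, 16, 32, 0, 0.04], [0, 25, 52, 0, 0.06], [0, 34, 70, 0, 0.07], [0, 41, 84, 0, 0.08], [0, 46, 94, 0, 0.089], [0, 46, 94, 0, 0.089], [0, 46, 94, 0, 0.089], [0, 46, 94, 0, 0.089], [0, 46, 94, 0, 0.089]]]'

```text
time_s: 19.68
eef_pos: [0.5493, 0.2408, 0.0901]
eef_rot: [-0.0, 0.991, 0.131, -0.0]
wrist_force: [-0.4, -0.1, -1.4]
opening: 0.252
grasp_force: 58.8
```

>>> move_arm --series '[[[0, 9, 14, 0, 0.02], [0, 20, 32, 2, 0.04], [0, 31, 50, 5, 0.06], [0, 41, 67, 10, 0.07], [0, 48, 79, 16, 0.08], [0, 52, 85, 20, 0.087], [0, 52, 85, 20, 0.087], [0, 52, 85, 20, 0.087], [0, 52, 85, 20, 0.087], [0, 52, 85, 20, 0.087]]]'

```text
time_s: 20.52
eef_pos: [0.6219, 0.1723, 0.0704]
eef_rot: [-0.0, 0.996, 0.088, -0.0]
wrist_force: [-0.5, -0.9, -0.3]
opening: 0.248
grasp_force: 58.8
```

```bash
python3 plan.py "[[621.9,171.4,34,10]]"; python3 -c "
from h import *
q,e=camera('side')
v,u=np.mgrid[:420,:560]
dark=(q.max(2)<70)
P=pts('side',e,dark&(u>150)&(u<330)&(v>150)&(v<340)); k=(P[:,2]>.04)&(P[:,2]<.058)&(np.hypot(P[:,0]-.622,P[:,1]-.171)<.045)
B=P[k]; print(len(B))
if len(B): print(B.min(0).round(3),B.max(0).round(3),cv2.minEnclosingCircle((B[:,:2]*1000).astype(np.float32)))
cv2.imwrite('pics/s9.png',cv2.resize(q[190:310,150:290],None,fx=4,fy=4,interpolation=2))"
```

```text
t 20.5167 at [621.9 172.3  70.4] psi 10.1 open 0.25 F [-0.5 -0.9 -0.3]
(621.9, 171.4, 34, 10) -> -0.1 0.9 36.4 0.001
156
[0.598 0.151 0.046] [0.641 0.198 0.058] ((620.9010620117188, 174.13262939453125), 24.207172393798828)
```

View pics/s9.png

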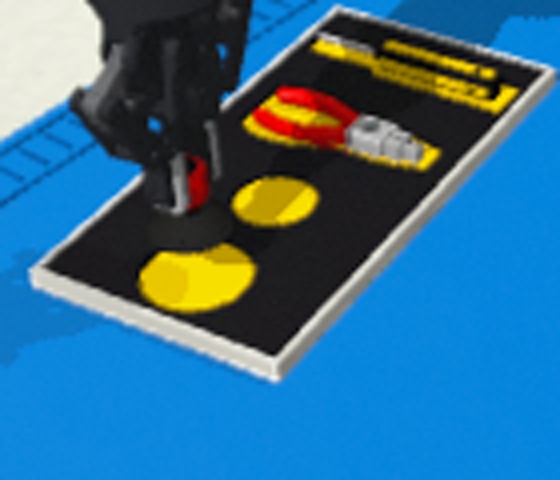

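The lifter's cup is over the larger round cut-out. A fitted circle of 24 mm radius puts it about 2 mm off centre, so I'll correct that, lower and release.

>>> move_arm --series '[[[0, 0, 2, 8, 0], [0, 0, 2, 18, 0], [0, 0, 2, 26, 0], [0, 0, 2, 31, 0], [0, 0, 2, 34, 0], [0, 0, 2, 36, 0], [0, 0, 2, 36, 0], [0, 0, 2, 36, 0], [0, 0, 2, 36, 0], [0, 0, 2, 36, 0]]]'

```text
time_s: 21.4
eef_pos: [0.6232, 0.1695, 0.0347]
eef_rot: [0.0, 0.996, 0.087, 0.0]
wrist_force: [-0.2, 0.1, -0.1]
opening: 0.251
grasp_force: 58.8
```

>>> move_arm --series '[[[0.5, 0, 0, 0, 0], [0.5, 0, 0, 0, 0], [0.5, 0, 0, 0, 0], [0.5, 0, 0, 0, 0], [0.5, 0, 0, -10, 0], [0.5, 0, 0, -30, 0], [0.6, 0, 0, -60, 0], [0.7, 0, 0, -80, 0], [0.7, 0, 0, -80, 0], [0.7, 0, 0, -80, 0]]]'

```text
time_s: 22.23
eef_pos: [0.6242, 0.1696, 0.1169]
eef_rot: [0.0, 0.996, 0.087, 0.002]
wrist_force: [-0.8, 0.3, 0.0]
opening: 0.704
grasp_force: 0.0
```

```bash
python3 plan.py "[[520,50,115,0],[436,-96.5,110,-10]]"
```

```text
t 22.2333 at [624.2 169.6 116.9] psi 10.0 open 0.7 F [-0.8  0.3  0. ]
(520, 50, 115, 0) -> -123.5 99.7 1.9 0.175
(436, -96.5, 110, -10) -> -84.0 146.5 5.0 0.175
```

>>> move_arm --series '[[[0.7, -124, 100, 2, 0.175], [0.7, -124, 100, 2, 0.175], [0.7, -124, 100, 2, 0.175], [0.7, -124, 100, 2, 0.175], [0.7, -124, 100, 2, 0.175], [0.7, -124, 100, 2, 0.175], [0.7, -124, 100, 2, 0.175], [0.7, -124, 100, 2, 0.175], [0.7, -124, 100, 2, 0.175], [0.7, -124, 100, 2, 0.175]]]'

```text
time_s: 23.07
eef_pos: [0.5185, 0.0501, 0.1122]
eef_rot: [-0.0, 1.0, 0.001, -0.0]
wrist_force: [-0.8, 0.6, -0.6]
opening: 0.703
grasp_force: 0.0
```

>>> move_arm --series '[[[0.7, -84, 146, 5, 0.175], [0.7, -84, 146, 5, 0.175], [0.7, -84, 146, 5, 0.175], [0.7, -84, 146, 5, 0.175], [0.7, -84, 146, 5, 0.175], [0.7, -84, 146, 5, 0.175], [0.7, -84, 146, 5, 0.175], [0.7, -84, 146, 5, 0.175], [0.7, -84, 146, 5, 0.175], [0.7, -84, 146, 5, 0.175]]]'

```text
time_s: 23.9
eef_pos: [0.4346, -0.0954, 0.1072]
eef_rot: [-0.0, 0.996, -0.086, -0.0]
wrist_force: [0.7, 0.4, 0.2]
opening: 0.703
grasp_force: 0.0
```

```bash
python3 plan.py "[[436,-96.5,12,-10]]"; python3 -c "
from h import *
q,e=camera('side'); cv2.imwrite('pics/s10f.png',q)
a=cv2.resize(q[180:280,170:270],None,fx=4,fy=4,interpolation=2);b=cv2.resize(q[160:260,290:390],None,fx=4,fy=4,interpolation=2)
cv2.imwrite('pics/s10.png',np.hstack([a,b]))
o=outline_of('loupe_mid','side')[0]; P=pts('side',e,o['region']); P=P[P[:,2]>.02];print(o['conf'],cv2.minEnclosingCircle((P[P[:,2]<.04][:,:2]*1000).astype(np.float32)))"
```

```text
t 23.9 at [434.6 -95.4 107.2] psi -9.9 open 0.7 F [0.7 0.4 0.2]
(436, -96.5, 12, -10) -> 1.6 0.9 95.2 0.002Traceback (most recent call last):
  File "<string>", line 6, in <module>
    o=outline_of('loupe_mid','side')[0]; P=pts('side',e,o['region']); P=P[P[:,2]>.02];print(o['conf'],cv2.minEnclosingCircle((P[P[:,2]<.04][:,:2]*1000).astype(np.float32)))
      ~~~~~~~~~~~~~~~~~~~~~~~~~~~~~~^^^
IndexError: list index out of range
```

View pics/s10.png

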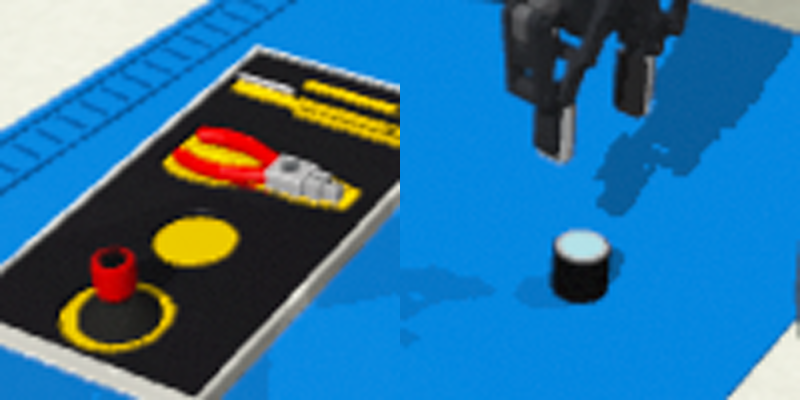

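The lifter stands centred in its cut-out. The fingers straddle the loupe from above.

>>> move_arm --series '[[[0.7, 2, 1, 25, 0], [0.7, 2, 1, 50, 0], [0.7, 2, 1, 75, 0], [0.7, 2, 1, 88, 0], [0.7, 2, 1, 95, 0], [0.7, 2, 1, 95, 0], [0, 2, 1, 95, 0], [0, 2, 1, 95, 0], [0, 2, 1, 95, 0], [0, 2, 1, 95, 0]]]'

```text
time_s: 24.83
eef_pos: [0.4371, -0.0984, 0.0137]
eef_rot: [0.001, 0.996, -0.087, 0.001]
wrist_force: [-0.0, 0.5, 4.7]
opening: 0.372
grasp_force: 59.6
```

>>> move_arm --series '[[[0, 0, 0, 0, 0], [0, 0, 0, 0, 0], [0, 0, 0, 0, 0], [0, 0, 0, -10, 0], [0, 0, 0, -30, 0], [0, 0, 0, -55, 0], [0, 0, 0, -68, 0], [0, 0, 0, -68, 0], [0, 0, 0, -68, 0], [0, 0, 0, -68, 0]]]'

```text
time_s: 25.67
eef_pos: [0.4353, -0.0976, 0.0798]
eef_rot: [-0.0, 0.996, -0.087, -0.0]
wrist_force: [0.6, 0.2, -1.0]
opening: 0.374
grasp_force: 59.5
```

```bash
python3 plan.py "[[530,0,85,0],[632,96,75,7.6],[632,96,22,7.6]]"
```

```text
t 25.6667 at [435.3 -97.6  79.8] psi -10.0 open 0.37 F [ 0.6  0.2 -1. ]
(530, 0, 85, 0) -> 76.2 -112.6 -5.2 -0.175
(632, 96, 75, 7.6) -> 102.0 -96.0 10.0 -0.133
(632, 96, 22, 7.6) -> 0.0 0.0 53.0 0.0
```

>>> move_arm --series '[[[0, 11, -16, -1, -0.03], [0, 27, -40, -2, -0.07], [0, 44, -65, -3, -0.1], [0, 59, -87, -4, -0.13], [0, 70, -104, -5, -0.16], [0, 76, -113, -5, -0.175], [0, 76, -113, -5, -0.175], [0, 76, -113, -5, -0.175], [0, 76, -113, -5, -0.175], [0, 76, -113, -5, -0.175]]]'

```text
time_s: 26.5
eef_pos: [0.5294, -0.0006, 0.0848]
eef_rot: [-0.0, 1.0, -0.001, -0.001]
wrist_force: [-0.5, -0.4, -0.2]
opening: 0.374
grasp_force: 59.6
```

>>> move_arm --series '[[[0, 15, -14, 0, -0.03], [0, 36, -34, 0, -0.05], [0, 60, -57, 2, -0.08], [0, 82, -77, 5, -0.1], [0, 96, -90, 8, -0.12], [0, 102, -96, 10, -0.133], [0, 102, -96, 10, -0.133], [0, 102, -96, 10, -0.133], [0, 102, -96, 10, -0.133], [0, 102, -96, 10, -0.133]]]'

```text
time_s: 27.33
eef_pos: [0.6316, 0.095, 0.0754]
eef_rot: [0.0, 0.998, 0.066, -0.0]
wrist_force: [-0.1, -0.2, -0.5]
opening: 0.377
grasp_force: 59.6
```

```bash
python3 plan.py "[[632,96,22,7.6]]"; python3 -c "
from h import *
q,e=camera('side')
cv2.imwrite('pics/s11.png',cv2.resize(q[180:300,150:290],None,fx=4,fy=4,interpolation=2))"
```

```text
t 27.3333 at [631.6  95.   75.4] psi 7.5 open 0.38 F [-0.1 -0.2 -0.5]
(632, 96, 22, 7.6) -> 0.5 -1.0 53.4 -0.001
```

View pics/s11.png

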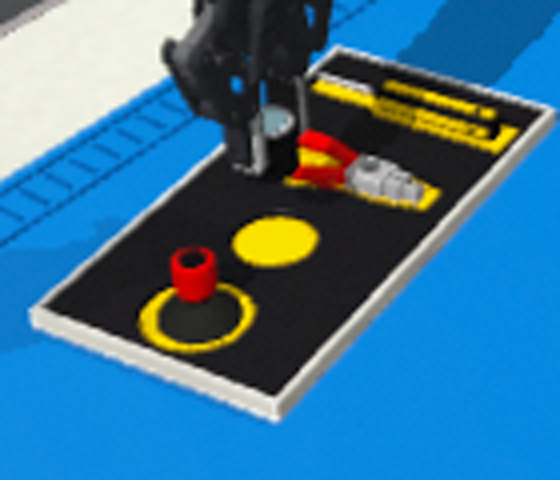

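The loupe is upright between the fingers, above its cut-out. I'm lowering and releasing it.

>>> move_arm --series '[[[0, 0, -1, 10, 0], [0, 0, -1, 22, 0], [0, 0, -1, 34, 0], [0, 0, -1, 43, 0], [0, 0, -1, 49, 0], [0, 0, -1, 52, 0], [0, 0, -1, 53, 0], [0, 0, -1, 53, 0], [0, 0, -1, 53, 0], [0, 0, -1, 53, 0]]]'

```text
time_s: 28.22
eef_pos: [0.6329, 0.0971, 0.023]
eef_rot: [0.0, 0.998, 0.066, 0.001]
wrist_force: [0.2, 0.2, -0.0]
opening: 0.374
grasp_force: 59.6
```

>>> move_arm --series '[[[0.6, 0, 0, 0, 0], [0.6, 0, 0, 0, 0], [0.6, 0, 0, 0, 0], [0.6, 0, 0, 0, 0], [0.6, 0, 0, -10, 0], [0.6, 0, 0, -30, 0], [0.6, 0, 0, -60, 0], [0.6, 0, 0, -100, 0], [0.6, 0, 0, -120, 0], [0.6, 0, 0, -120, 0]]]'

```text
time_s: 29.05
eef_pos: [0.6364, 0.0971, 0.1501]
eef_rot: [0.001, 0.998, 0.066, 0.006]
wrist_force: [0.7, -0.3, 1.5]
opening: 0.598
grasp_force: 0.0
```

>>> move_arm --series '[[[0.6, -50, 40, -10, 0], [0.6, -90, 80, -20, 0], [0.6, -130, 110, -30, 0], [0.6, -170, 140, -40, 0], [0.6, -200, 170, -50, 0], [0.6, -220, 200, -50, 0], [0.6, -220, 230, -50, 0], [0.6, -220, 250, -50, 0], [0.6, -220, 250, -50, 0], [0.6, -220, 250, -50, 0]]]'

```text
time_s: 29.88
eef_pos: [0.4468, -0.1829, 0.193]
eef_rot: [0.001, 0.998, 0.064, 0.0]
wrist_force: [0.2, -0.5, -0.7]
opening: 0.596
grasp_force: 0.0
```

```bash
python3 -c "
from h import *
p,d=camera('top');q,e=camera('side')
a=cv2.resize(p[125:210,180:340],None,fx=5,fy=4,interpolation=2);b=cv2.resize(q[190:290,150:290],None,fx=3.5,fy=2.5,interpolation=2)
c=np.zeros((590,800,3),np.uint8);c[:340]=a;c[340:590,:490]=b;cv2.imwrite('pics/f.png',c)
print(ctrl.get_obs()['time_s'])
for n,(P,z) in dict(loupe=([.632,.096],.039)).items(): pass
for T in('dish','handset'):
    for o in outline_of(T,'side')[:1]: print(T,o['conf'],np.round(o['bbox']),np.median(pts('side',e,o['region']),0).round(4))
"
```

```text
29.9833
dish 0.89 [ 98. 307.  35.  25.] [0.6838 0.3915 0.0089]
handset 0.86 [318. 157.  52.  19.] [ 0.68   -0.3966  0.0112]
```

View pics/f.png

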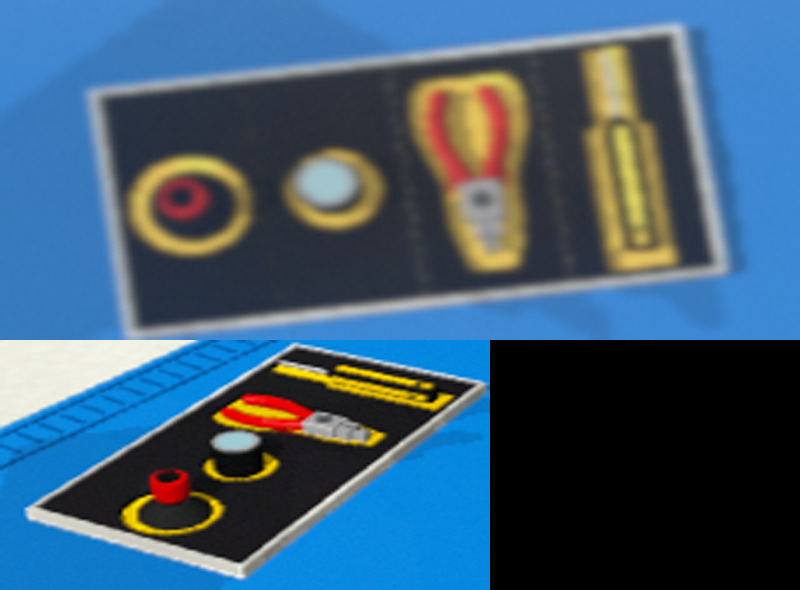

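All four tools lie in their own outlines, and the dish and handset are where they were. The loupe sits slightly off centre, so I'll check its height before handing in.

```bash
python3 -c "
from h import *
for n in('side','top'):
    q,e=camera(n); P=pts(n,e,np.ones(e.shape,bool))
    for s,c in(('loupe',(.633,.097)),('lifter',(.623,.17))):
        A=P[np.hypot(P[:,0]-c[0],P[:,1]-c[1])<.03]; B=A[A[:,2]>.03]
        print(n,s,np.percentile(A[:,2],[5,95]).round(4),len(B),np.median(B,0).round(4),B[:,2].std().round(4))
    A=P[np.hypot(P[:,0]-.633,P[:,1]-.097)<.032]; A=A[A[:,2]>.033]; print(cv2.minEnclosingCircle((A[:,:2]*1000).astype(np.float32)))
    r=np.linalg.lstsq(np.c_[A[:,:2]-A[:,:2].mean(0),np.ones(len(A))],A[:,2],rcond=None)[0]; print('tilt',r.round(3))"
```

```text
side loupe [0.0098 0.0421] 156 [0.6293 0.1026 0.0405] 0.0036
side lifter [0.0093 0.0509] 130 [0.6182 0.1752 0.0468] 0.0065
((633.64013671875, 99.56787109375), 18.73858642578125)
tilt [ 0.082 -0.078  0.04 ]
top loupe [0.0082 0.0432] 143 [0.6311 0.0974 0.041 ] 0.0025
top lifter [0.0074 0.0513] 79 [0.6209 0.1692 0.0493] 0.0049
((631.2320556640625, 98.16818237304688), 16.83894920349121)
tilt [0.024 0.015 0.041]
```

```bash
python3 -c "
from bench import order
print(order.hand_in())"
```

```text
the job is handed in; nothing more can be done
None
```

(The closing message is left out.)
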